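Make up a cutting kit and a soldering kit

ROBOT

A 6-joint arm with a two-finger parallel gripper is mounted at the origin on a cart in front of the work surface, level with it; the furniture and walls round the work are solid. World frame = base frame: x ahead of the robot, y to its left, z up, the work surface at z = 0. Lengths are in mm, angles in rad, forces in N, time in s.
With the tool pointing down it reaches from about 250 to 775 mm from the base axis. Payload 8.9 kg.
Tool frame: the origin (TCP) lies on the centre line of the jaws, within the pads' length; the fingertips stand 25 mm ahead of it and the grasp point (between the pads) lies 6 mm ahead of it; z points along the fingers, y is the line along which they close (so a half turn about z gives the same grasp; the last joint's range is limited). The gripper opens to 85 mm and grips with 20 to 120 N. Pads are 22 mm wide; open, the fingers measure 114 mm over their backs; the gripper's body (76 mm by 85 mm) begins 54 mm behind the grasp point. The pads swing forward as they close: fully open they stand 13 mm farther back than shut.
Start: joints at [-1.372, 0.291, -0.153, 1.127, 0, 1.431], TCP at [173.993, -495.328, 256.305] pointing down, gripper open.
Joint ranges: [-2.52, 2.52], [-0.91, 1.74], [-1.3, 1.37], [-1.96, 2.02], [-1.52, 1.47], [-3.14, 3.14]. Speed limits (rad/s): [2.22, 2.22, 2.79, 3.14, 3.14, 3.14].

INTERFACE

Orientations are given as a unit quaternion [x, y, z, w].
In Python, from rig import * gives the robot as it stands.
- The arm moves only by the shell command python3 -m pendant 'ROWS' [OPENING] [FORCE]. ROWS is JSON, a list of rows, each a list of 4 numbers: the shift along the tool's x, y, z in mm, then the turn about the tool's z in rad. A call has 1 to 10 rows; each row is the pose to reach, as a shift and turn from the pose commanded when the call began, along the tool's axes at that moment; what a row does not reach only later rows make up. A row lasts 1/10 s, in which the tool goes at most 50 mm and 8.59 degrees, less where a joint would pass 70% of its speed; a pose out of reach is approached as far as the arm can. A call with a gripper value outside its range is refused whole. OPENING is the finger opening in mm, from 0 to 85.4, set as the call begins (- or left out, the last holds). The fingers move at their own pace and stop on an object; FORCE is the grip in N (left out, the last holds). Time passes only in rows, so rows that repeat a pose let the fingers close. It gives the time, the measured TCP pose, the force, the opening and the grip force at its end, in the units of the state.
- state(): the state, without advancing time (a new reading comes with each control period).
- snapshot(name): name is "scene" or "side" or "wrist"; returns a dict with "image" (384x512x3 uint8, red, green, blue), "range_z" (384x512 float32, mm along the optical axis (not along the pixel's ray), 0 where there is no reading), "camera_matrix" (3x3 intrinsics, pixels), "extrinsics" (4x4, takes a point from world to camera coordinates); the wrist camera has in their place "tool_from_camera" (4x4, takes a point from camera to tool coordinates, whose origin is the TCP and whose axes are the flange's). Camera axes: x right, y down, z forward; pixel columns grow to the right and rows downward; lengths in mm; the calibration is good to about 2 mm. A picture is of the moment at which its call begins: read the wrist's pose just before it.
- sign_off(): hands the job in; it is judged then, once.
Trained networks look in a picture, given as the dict that the camera call returned (one of the last four; its "shot" number tells which), for a name from the list of things; names that differ only in an ending like _2 or _b are one class to them, and where a whole thing is asked for, a point or a joint stands for the part that bears it (a point fixed in the world has none). Each returns a list of dicts, best first, with "conf" (0 to 1); they miss things now and then, are a little off and sometimes report something else, mostly with a low value. They report only what shows in the picture. A call takes as long as a camera call. They do not tell look-alikes from the thing itself.
- boxes_of(name, picture): "bbox" ([left, top, right, bottom] in pixels, round what is visible of it).
- trace(name, picture): "pixels" (384x512 bool, what is visible of it) and "bbox" ([left, top, right, bottom] in pixels, round what is visible of it).
The state is a dict: "time_s": time; "joint_pos": joint angles; "joint_vel": joint speeds; "joint_efforts": joint torques, N m; "tcp_pos": TCP position; "tool_rot": TCP orientation; "force": force on the tool from outside, world axes, zero at the start; "torque": the same for the moment, N m; "opening": opening from 0.0 (shut) to 1.0 (fully open); "gripper_force": force on a finger pad.
Only numpy, scipy, OpenCV 4.12 (cv2) and the standard library are available. Lean on these libraries where they do the work, as an engineer would, in place of code of your own. Each camera call takes 0.05 s, during which the arm holds its last target. There are 200 camera calls.

TASK

Make up two kits from the things on the bench. Cutting kit, in the tray with three bays: the glass cutter lying in the long narrow bay, the wooden layout block lying flat and lengthwise in the large bay, and the oil dropper bottle standing upright in the small bay. Soldering kit, in the tray with two bays: the solder spool and the flux pot, one in each bay, either way round, both upright; everything lies on the floor of its bay, not on a batten or rim, and the stone, the little open tin and the grinder head stay where they are.

Things in the scene. Friction and masses are not known exactly. Their poses are not given: they have to be found in the camera images.
- glass_cutter: pencil-shaped glass cutter with a dark blue-green barrel and a lighter tip, lying on its side; 13 wide (x) x 141 long (y) x 13 mm high, 70 g. Origin: centre of its underside; y runs along its length.
- layout_block: plain hardwood layout block (stop block) with two screws in its top, lying flat; 38 (x) x 85 (y) x 24 mm high, 70 g. Origin: centre of its underside; z is up, y along its length.
- oil_dropper: small round dropper bottle of cutter oil with a pointed red spout, standing upright; body 28 mm in diameter to 62 mm height, then the 18 mm thick spout to 90 mm; 50 g. Origin: centre of its underside; z up.
- solder_spool: reel of bare solder wire with pale flanges, standing on one flange near the front of the bench (a like one far back by the wall is not meant); 52 mm in diameter, the solid part 34 mm high (a loose wire end stands up to 43 mm and is not felt); about 0.36 kg. Origin: on its underside, the axis is 2 mm from it towards its +x; z up.
- flux_pot: squat round flux pot, amber below with a wider dark green screw lid; lid 52 mm, body 49 mm in diameter, 30 mm high in all, lid the upper 12 mm; 70 g. Origin: centre of its underside; z up.
- three_bay_tray: fixed wood-rimmed tray with a grey floor, 120 (x) x 175 (y) mm; floor at 6, rim (4 wide) at 12, dark 4 mm wide battens at 10 mm over the bench. Origin: centre of underside, axes along the edges, -x side towards the robot within 0.15 rad. Bays (x by y, centre, mm): long narrow 44 x 167 at (-34, 0), nearest the robot; large 64 x 104 at (24, -31.5); small 64 x 59 at (24, 54).
- two_bay_tray: smaller fixed wood-rimmed tray with a grey floor, 82 (x) x 160 (y) mm; floor at 6, rim (4 wide) at 12, dark batten at 10 mm over the bench. Origin: centre of underside, axes along the edges; y runs to the robot's left within 0.15 rad. Two equal square bays, 74 x 74 mm, centres (0, -39) and (0, 39) mm.
- dressing_stone: dark grey rectangular dressing stone, 24 x 100 (y) x 13 mm high, origin at the centre of its underside; belongs to no kit, stays put.
- tip_tinner: low round open tin with grey filling, 33 mm in diameter, 10 mm high, origin at the centre of its underside; belongs to no kit, stays put.
- grinder_bit: small grey cylindrical grinder head with brass-coloured ends, 25 mm in diameter, 21 mm high, origin at the centre of its underside; belongs to no kit, stays put.
There are look-alikes about, which are no part of the job. Leave any blue look-alike of the oil_dropper alone.

How it is judged (in metres and radians):
At the end, for the whole second after the job is handed in: Each thing rests wholly in its bay on the tray floor (underside within 2 mm of it): cutter and block within 0.25 rad of the tray's length, block, bottle, spool and pot upright within 0.1 rad, spool and pot in different bays. All released and at rest (x of glass_cutter in the frame of three_bay_tray between -0.051 and -0.017 m and y of glass_cutter in the frame of three_bay_tray between -0.017 and 0.017 m and z of glass_cutter in the frame of three_bay_tray between 0.004 and 0.008 m and angle between the y axis of each of glass_cutter, layout_block and the y axis of three_bay_tray, either way round below 0.25 rad and x of layout_block in the frame of three_bay_tray between 0.009 and 0.039 m and y of layout_block in the frame of three_bay_tray between -0.043 and -0.02 m and z of layout_block in the frame of three_bay_tray between 0.004 and 0.008 m and angle between each of layout_block, oil_dropper, solder_spool, flux_pot's own z axis and vertical below 0.1 rad and x of oil_dropper in the frame of three_bay_tray between 0.004 and 0.044 m and y of oil_dropper in the frame of three_bay_tray between 0.0365 and 0.0715 m and z of oil_dropper in the frame of three_bay_tray between 0.004 and 0.008 m and (((x of solder_spool in the frame of two_bay_tray between -0.014 and 0.014 m and y of solder_spool in the frame of two_bay_tray between 0.025 and 0.053 m and z of solder_spool in the frame of two_bay_tray between 0.004 and 0.008 m) and (x of flux_pot in the frame of two_bay_tray between -0.014 and 0.014 m and y of flux_pot in the frame of two_bay_tray between -0.053 and -0.025 m and z of flux_pot in the frame of two_bay_tray between 0.004 and 0.008 m)) or ((x of solder_spool in the frame of two_bay_tray between -0.014 and 0.014 m and y of solder_spool in the frame of two_bay_tray between -0.053 and -0.025 m and z of solder_spool in the frame of two_bay_tray between 0.004 and 0.008 m) and (x of flux_pot in the frame of two_bay_tray between -0.014 and 0.014 m and y of flux_pot in the frame of two_bay_tray between 0.025 and 0.053 m and z of flux_pot in the frame of two_bay_tray between 0.004 and 0.008 m))) and linear speed of each of glass_cutter, layout_block, oil_dropper, solder_spool, flux_pot below 0.02 m/s and angular speed of each of glass_cutter, layout_block, oil_dropper, solder_spool, flux_pot below 0.3 rad/s); the robot touches nothing.
It fails at once if the dressing stone is moved more than 15 mm (distance of dressing_stone from where it was at the start of the episode above 0.015 m).
It fails at once if the tip tinner is moved more than 15 mm (distance of tip_tinner from where it was at the start of the episode above 0.015 m).
It fails at once if the grinder bit is moved more than 15 mm (distance of grinder_bit from where it was at the start of the episode above 0.015 m).
It also fails if it takes over 112 s, if anything falls off the work surface, if the arm or the gripper's body presses on something with over 40 N, if the wrist force passes 120 N, or if a joint passes its speed limit or range.

## Working session

There is one attempt and no reset: what is moved stays moved. The work goes in short steps, Python scripts to look and compute and a shell command to move; the robot and the scene stay as the last step left them, time stands still between calls to the robot, and variables do not carry over. Pictures are saved under pics/ and viewed, at most 14 in all, crops included, and the job is handed in when it is done.

```bash
mkdir -p pics; ls; cat > h.py <<'E'
from rig import *
import numpy as np, cv2
from scipy.spatial.transform import Rotation as R
def cloud(p,st=None):
    K=p["camera_matrix"];z=p["range_z"].astype(float)
    v,u=np.mgrid[0:384,0:512]
    c=np.stack([(u-K[0,2])/K[0,0]*z,(v-K[1,2])/K[1,1]*z,z],-1)
    if "extrinsics" in p: T=np.linalg.inv(np.array(p["extrinsics"]))
    else:
        T0=np.eye(4);T0[:3,:3]=R.from_quat(st["tool_rot"]).as_matrix();T0[:3,3]=st["tcp_pos"]
        T=T0@np.array(p["tool_from_camera"])
    w=c@T[:3,:3].T+T[:3,3]
    w[z<=0]=np.nan
    return w
def save(p,n): cv2.imwrite("pics/"+n+".png",p["image"][:,:,::-1])
E
python3 - <<'E'
from h import *
st=state();print(st)
ims=[]
for n in ["scene","side"]:
    p=snapshot(n);ims.append(p["image"]);c=cloud(p);save(p,n+"0")
    np.savez("/tmp/"+n,c=c,im=p["image"])
    for k in ["glass_cutter","layout_block","oil_dropper","solder_spool","flux_pot","three_bay_tray","two_bay_tray","dressing_stone","tip_tinner","grinder_bit"]:
        for d in trace(k,p)[:3]:
            q=c[d["pixels"]];q=q[~np.isnan(q[:,0])]
            if len(q)<5: print(n,k,"few");continue
            top=np.percentile(q[:,2],97)
            t=q[q[:,2]>top-6]
            r=cv2.minAreaRect(t[:,:2].astype(np.float32))
            print(n,k,round(d["conf"],2),d["bbox"],"med",np.median(q,0).round(),"top",round(top),"rect",np.round(r[0]),np.round(r[1]),round(r[2],1))
E
```

```text
pics
{'time_s': 0.0, 'joint_pos': array([-1.37228949e+00,  2.91329489e-01, -1.54124969e-01,  1.12668908e+00,
        1.55939545e-05,  1.43151014e+00]), 'joint_vel': array([-8.42565025e-04,  2.11205367e-04,  4.26298241e-04, -9.79166591e-04,
       -6.20009358e-05, -4.25188823e-04]), 'joint_efforts': array([ 1.21953079e-03, -5.37147617e+01,  3.31369579e+01,  1.59925700e-02,
       -7.32740750e-05,  1.75370570e-05]), 'tcp_pos': array([ 173.92264944, -494.92742843,  255.70722161]), 'tool_rot': array([ 9.85770635e-01,  1.68094621e-01, -1.21491902e-05, -6.73540462e-04]), 'force': array([-0.276722  ,  0.13849159, -0.57706741]), 'torque': array([ 0.03123694, -0.00628809,  0.00225639]), 'gripper_force': 0.0, 'opening': 1.001324853461932}
scene glass_cutter 0.51 [235.9, 160.5, 267.0, 184.7] med [570. 148.   6.] top 12 rect [555. 173.] [ 85. 149.] 6.7
scene glass_cutter 0.4 [238.4, 209.9, 245.4, 218.6] med [436. -58.   9.] top 12 rect [437. -59.] [ 7. 34.] 12.5
scene oil_dropper 0.88 [275.2, 227.3, 287.2, 261.1] med [ 429. -273.   43.] top 84 rect [ 432. -267.] [7. 9.] 59.4
scene oil_dropper 0.
[... 1348 characters left out ...]
] [8. 6.] 62.7
side solder_spool 0.51 [247.0, 217.0, 266.1, 238.9] med [428. 167.  31.] top 38 rect [432. 161.] [52. 52.] 81.8
side flux_pot 0.43 [294.2, 180.7, 306.1, 192.0] med [ 425. -159.   28.] top 33 rect [ 429. -169.] [44. 43.] 30.4
side three_bay_tray 0.6 [225.9, 178.7, 273.7, 208.0] med [572. -62.   8.] top 14 rect [572. -68.] [122. 179.] 4.7
side two_bay_tray 0.63 [187.4, 211.7, 235.9, 242.6] med [557. 191.   8.] top 14 rect [556. 184.] [ 85. 162.] 4.9
side dressing_stone 0.59 [224.2, 178.1, 274.6, 207.5] med [574. -62.   8.] top 14 rect [572. -68.] [122. 179.] 4.4
side dressing_stone 0.41 [270.4, 169.1, 285.6, 181.3] med [ 544. -245.   14.] top 16 rect [ 547. -248.] [99. 25.] 89.5
```

```bash
python3 - <<'E'
import cv2
a=cv2.imread("pics/scene0.png")[120:340,180:380];b=cv2.imread("pics/side0.png")[120:290,160:360]
cv2.imwrite("pics/s1.png",cv2.resize(a,None,fx=2.7,fy=2.7,interpolation=cv2.INTER_CUBIC)); cv2.imwrite("pics/s2.png",cv2.resize(b,None,fx=3.5,fy=3.5,interpolation=cv2.INTER_CUBIC))
E
```

```text
(no output)
```

View pics/s1.png

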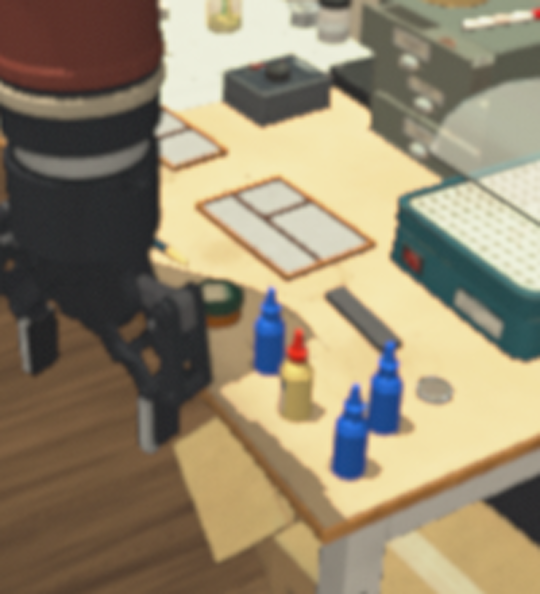

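View pics/s2.png

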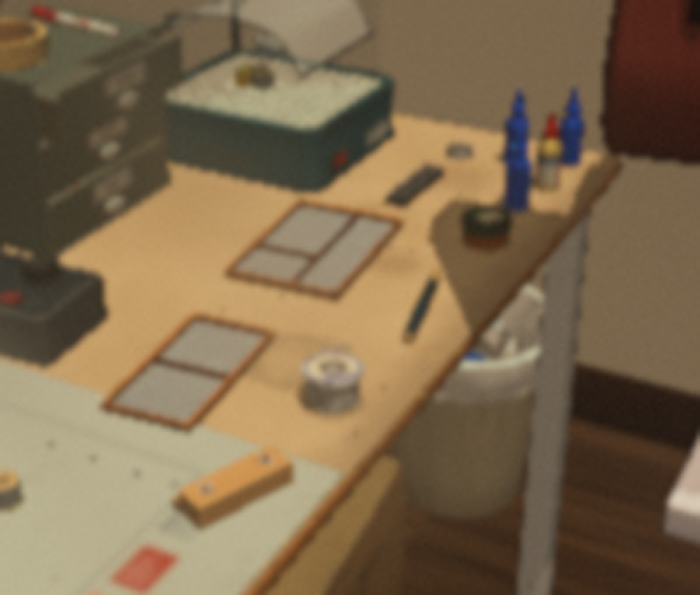

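```bash
cat >> h.py <<'E'
def go(x,y,z,h,st=None):
    "rows for TCP target; h = world heading of tool x"
    st=st or state();M=R.from_quat(st["tool_rot"]).as_matrix()
    h0=np.arctan2(M[1,0],M[0,0])
    d=M.T@(np.array([x,y,z])-st["tcp_pos"])
    t=-((h-h0+np.pi)%(2*np.pi)-np.pi)
    j=st["joint_pos"]
    print("shift",d.round(1),"turn",round(t,3),"h0",round(h0,3),"j1",round(j[0],2),"j6",round(j[5],2),"->j6",round(j[5]+t+np.arctan2(y,x)-j[0],2),"t",st["time_s"])
E
python3 - <<'E'
from h import *
p=snapshot("wrist");print(np.round(p["tool_from_camera"],2),p["camera_matrix"])
go(400,-325,250,1.571)
E
```

```text
[[  -0.     -0.96   -0.28   70.27]
 [   1.     -0.      0.      0.83]
 [  -0.     -0.28    0.96 -118.62]
 [   0.      0.      0.      1.  ]] [[323.35211193   0.         251.69418484]
 [  0.         323.35211193 192.72268541]
 [  0.           0.           1.        ]]
shift [269.7 -85.8   6.3] turn -1.233 h0 0.338 j1 -1.37 j6 1.43 ->j6 0.89 t 1.15
```

```bash
python3 -m pendant '[[40,-12,1,-0.14],[85,-27,2,-0.28],[130,-41,3,-0.42],[175,-56,4,-0.56],[220,-70,5,-0.7],[255,-81,6,-0.84],[270,-86,6,-0.98],[270,-86,6,-1.12],[270,-86,6,-1.233],[270,-86,6,-1.233]]' 50 
cat >> h.py <<'E'
def look(names,tag=None,circ=0):
    st=state();p=snapshot("wrist");c=cloud(p,st)
    for k in names:
        for d in trace(k,p)[:4]:
            m=d["pixels"];q=c[m];ok=~np.isnan(q[:,0]);col=p["image"][m].mean(0).round();q=q[ok]
            if len(q)<9: continue
            top=np.percentile(q[:,2],95);t=q[q[:,2]>top-5]
            r=cv2.minAreaRect(t[:,:2].astype(np.float32))
            cc=cv2.minEnclosingCircle(t[:,:2].astype(np.float32))
            print(k,round(d["conf"],2),np.round(d["bbox"]),"rgb",col,"top",round(top,1),"rect",np.round(r[0],1),np.round(r[1]),round(r[2],1),"circ",np.round(cc[0],1),round(cc[1],1))
    if tag: save(p,tag); np.savez("/tmp/"+tag,c=c,im=p["image"])
    return st,p,c
E
python3 - <<'E'
from h import *
look(["oil_dropper","grinder_bit","tip_tinner","flux_pot"],"w1")
go(421,-325,250,1.571)
E
```

```text
time_s: 2.15
tcp_pos: [400.4, -324.5, 250.3]
tool_rot: [0.706, 0.708, -0.0, -0.0]
force: [-0.3, -1.4, -0.3]
opening: 0.588
gripper_force: 0.0
oil_dropper 0.71 [259. 220. 284. 270.] rgb [ 35.  71. 136.] top 88.3 rect [ 422.2 -405.2] [9. 7.] 45.2 circ [ 422.5 -405.5] 4.7
oil_dropper 0.66 [270.  96. 299. 124.] rgb [26. 52. 99.] top 90.9 rect [ 432.8 -264.2] [7. 8.] 0.5 circ [ 433.  -264.4] 4.4
oil_dropper 0.62 [306. 198. 337. 237.] rgb [ 27.  54. 102.] top 88.2 rect [ 476.7 -376. ] [8. 7.] 68.8 circ [ 477.  -376.5] 4.6
oil_dropper 0.56 [257. 154. 286. 186.] rgb [140.  89.  62.] top 90.4 rect [ 421.5 -327. ] [7. 8.] 79.2 circ [ 421.4 -327.4] 4.5
tip_tinner 0.83 [358. 186. 389. 215.] rgb [110. 104.  89.] top 11.2 rect [ 542.3 -365.5] [32. 32.] 47.6 circ [ 542.7 -365.1] 16.9
tip_tinner 0.53 [258. 155. 282. 188.] rgb [139.  88.  61.] top 90.5 rect [ 421.5 -327. ] [7. 8.] 79.2 circ [ 421.4 -327.4] 4.5
flux_pot 0.58 [260.   3. 311.  43.] rgb [83. 94. 73.] top 32.1 rect [ 430.3 -182.1] [51. 33.] 0.3 circ [ 430.5 -173.1] 25.7
shift [-0.1 20.9  0.3] turn -0.003 h0 1.568 j1 -0.82 j6 0.75 ->j6 0.91 t 2.4
```

View pics/w1.png

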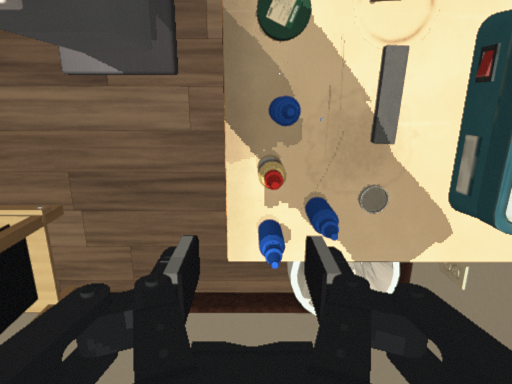

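```bash
python3 -m pendant '[[-1,21,0,0],[-1,21,0,0],[-1,21,45,0],[-1,21,90,0],[-1,21,130,0],[-1,21,165,0],[-1,21,190,0],[-1,21,196,0],[-1,21,196,0]]' 50 
python3 -m pendant '[[0,0,0,0],[0,0,0,0],[0,0,0,0],[0,0,0,0],[0,0,0,0]]' 0 30
python3 -m pendant '[[0,0,-20,0],[0,0,-60,0],[0,0,-100,0],[0,0,-100,0]]'
python3 - <<'E'
from h import *
go(400,-230,154,1.571)
# tray bay estimate
import math
cx,cy,yaw=572,-68,0.08
for n,(a,b) in dict(small=(24,54),large=(24,-31.5),long=(-34,0)).items(): print(n,cx+a*math.cos(yaw)-b*math.sin(yaw),cy+a*math.sin(yaw)+b*math.cos(yaw))
E
```

```text
time_s: 3.3
tcp_pos: [420.6, -325.4, 54.0]
tool_rot: [0.707, 0.707, -0.0, -0.001]
force: [0.4, -0.2, 0.1]
opening: 0.583
gripper_force: 0.0
time_s: 3.8
tcp_pos: [422.0, -326.6, 55.9]
tool_rot: [0.707, 0.707, -0.0, 0.001]
force: [-0.5, 0.5, 8.3]
opening: 0.315
gripper_force: 29.8
time_s: 4.2
tcp_pos: [423.7, -328.1, 160.0]
tool_rot: [0.707, 0.707, -0.0, 0.005]
force: [-0.3, -0.5, -0.5]
opening: 0.316
gripper_force: 29.8
shift [ 98.1 -23.7   5.2] turn -0.0 h0 1.571 j1 -0.8 j6 0.78 ->j6 1.05 t 4.2
small 591.6078474769275 -12.2547552043984
large 598.4405538112918 -97.48130109327236
long 538.1087419857109 -70.71709959495188
```

```bash
python3 -m pendant '[[0,0,-45,0],[20,20,-80,0],[60,40,-80,0],[105,60,-80,0],[150,80,-80,0],[195,100,-80,0],[235,120,-80,0],[270,132,-80,0],[288,136,-80,0],[288,136,-80,0]]' 
cat >> h.py <<'E'
def tray(c,cx,cy,w,l,n=""):
    "fit rectangle to rim points (z 9..16) near"
    q=c[np.isfinite(c[...,0])]
    q=q[(abs(q[:,0]-cx)<w/2+15)&(abs(q[:,1]-cy)<l/2+15)]
    t=q[(q[:,2]>3.5)&(q[:,2]<17)]
    print(n,"floor z pct",np.percentile(t[:,2],[10,50,90,99]).round(1),end=" ")
    m=np.zeros((400,400),np.uint8)
    ij=np.round(t[:,:2]-[cx-200,cy-200]).astype(int);m[ij[:,1],ij[:,0]]=255
    m=cv2.morphologyEx(m,cv2.MORPH_CLOSE,np.ones((7,7)));m=cv2.morphologyEx(m,cv2.MORPH_OPEN,np.ones((9,9)))
    cs,_=cv2.findContours(m,cv2.RETR_EXTERNAL,cv2.CHAIN_APPROX_NONE);k=max(cs,key=cv2.contourArea)
    r=cv2.minAreaRect(k);print(np.round([r[0][0]+cx-200,r[0][1]+cy-200],1),np.round(r[1],1),round(r[2],2))
E
python3 - <<'E'
from h import *
st,p,c=look(["three_bay_tray","glass_cutter"],"w2")
tray(c,572,-68,120,175);tray(c,556,184,82,160)
q=c[(abs(c[...,0]-572)<75)&(abs(c[...,1]+68)<100)]
print(np.histogram(q[:,2],np.arange(-4,20,2)))
print(st["tcp_pos"],st["opening"],st["gripper_force"])
go(592,-12,200,1.571)
E
```

```text
time_s: 5.2
tcp_pos: [557.6, -35.2, 234.3]
tool_rot: [0.706, 0.708, 0.0, -0.0]
force: [-0.2, 0.8, -0.8]
opening: 0.317
gripper_force: 29.9
three_bay_tray 0.87 [200. 111. 321. 256.] rgb [157. 148. 130.] top 12.9 rect [570.3 -63.1] [120. 165.] 4.3 circ [571.3 -63.5] 100.9
glass_cutter 0.19 [230. 322. 244. 344.] rgb [117. 110.  99.] top 15.3 rect [ 545.1 -143.6] [237.  14.] 88.6 circ [ 549.7 -143.7] 118.5
 floor z pct [ 4.1  6.8 11.2 13.8] [572.  -57.5] [183. 150.] 90.0
 floor z pct [ 3.9  6.1 12.3 13.9] [556.  107.5] [112.  37.] -0.0
(array([   0,    0,   44, 3106, 2846, 8442,  939,  711, 1150,   90,    0]), array([-4, -2,  0,  2,  4,  6,  8, 10, 12, 14, 16, 18]))
[557.55846843 -35.24187887 234.26390778] 0.3165038534879138 29.862603130750358
shift [26.3 34.9 34.3] turn -0.0 h0 1.571 j1 -0.2 j6 1.37 ->j6 1.55 t 5.35
```

View pics/w2.png

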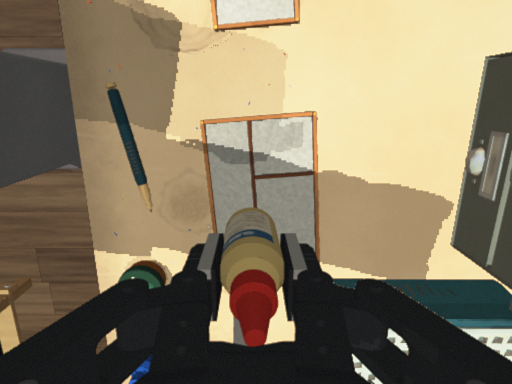

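```bash
python3 - <<'E'
from h import *
c=np.load("/tmp/w2.npz")["c"]
def at(u,v): return np.nanmedian(c[v-1:v+2,u-1:u+2].reshape(-1,3),0)
for u,v in [(202,122),(315,113),(318,245),(215,228),(285,146),(252,176),(250,119),(313,172),(285,174)]: print((u,v),at(u,v).round(1))
# rim points high
q=c[np.isfinite(c[...,0])];q=q[(q[:,2]>10.8)&(q[:,2]<16)&(abs(q[:,0]-572)<80)&(q[:,1]<40)&(q[:,1]>-150)]
y=q[:,1]
for nm,m,ax in [("near",(abs(q[:,0]-(512-0.08*(y+68)))<14)&(y<0)&(y>-110),0),("far",(abs(q[:,0]-(632-0.08*(y+68)))<14)&(y<0)&(y>-110),0),("left",(abs(y-(20+.08*(q[:,0]-572)))<14)&(abs(q[:,0]-572)<50),1)]:
    s=q[m]; o=s[:,1-ax]; f=np.polyfit(o,s[:,ax],1); print(nm,len(s),f, "at centre",np.polyval(f,[-68,572][ax]))
E
```

```text
(202, 122) [507.   12.3  12.6]
(315, 113) [622.7  21.6  13.1]
(318, 245) [ 634.4 -125.6   13.5]
(215, 228) [ 517.  -105.4   12. ]
(285, 146) [593.9 -12.9   7.3]
(252, 176) [558.6 -45.   11. ]
(250, 119) [556.4  15.4  13. ]
(313, 172) [624.8 -40.2  10.9]
(285, 174) [594.4 -42.8  10.7]
near 376 [-7.95456961e-02  5.07564427e+02] at centre 512.9735341906669
far 391 [-8.41095721e-02  6.22993441e+02] at centre 628.7128918469415
left 430 [  0.07534275 -25.95786836] at centre 17.138184075657346
```

```bash
python3 -m pendant '[[22,33,0,0],[22,33,30,0],[22,33,70,0],[22,33,110,0],[22,33,140,0],[22,33,160,0],[22,33,168,0],[22,33,172,0],[22,33,172,0],[22,33,172,0]]'
python3 - <<'E'
from h import *
go(590.5,-13,61.5,1.571)
E
```

```text
time_s: 6.35
tcp_pos: [591.1, -16.1, 63.5]
tool_rot: [0.707, 0.707, 0.001, 0.001]
force: [0.5, -0.3, -1.5]
opening: 0.313
gripper_force: 29.9
shift [ 3.1 -0.6  2. ] turn -0.001 h0 1.57 j1 -0.15 j6 1.42 ->j6 1.55 t 6.35
```

```bash
python3 -m pendant '[[3,0,1,0],[3,0,2,0],[3,0,3,0],[3,0,3,0]]'
python3 -m pendant '[[0,0,0,0],[0,0,0,0],[0,0,0,0]]' 50
python3 -m pendant '[[0,0,-20,0],[0,0,-60,0],[0,0,-100,0],[0,0,-140,0],[0,0,-180,0],[0,0,-200,0]]'
python3 - <<'E'
from h import *
look(["oil_dropper"],"w3")
go(427,-60,230,1.8)
E
```

```text
time_s: 6.75
tcp_pos: [591.0, -12.5, 61.7]
tool_rot: [0.707, 0.707, 0.001, 0.001]
force: [-5.7, 1.5, 20.8]
opening: 0.315
gripper_force: 32.3
time_s: 7.05
tcp_pos: [590.3, -12.6, 59.4]
tool_rot: [0.707, 0.707, 0.0, 0.0]
force: [1.1, 0.1, 0.9]
opening: 0.586
gripper_force: 0.0
time_s: 7.65
tcp_pos: [591.3, -12.8, 262.9]
tool_rot: [0.707, 0.707, 0.001, 0.002]
force: [0.4, -0.2, 0.3]
opening: 0.582
gripper_force: 0.0
oil_dropper 0.74 [236. 151. 262. 187.] rgb [115.  74.  52.] top 96.7 rect [590.7 -12.5] [7. 8.] 89.9 circ [590.6 -12.8] 4.4
oil_dropper 0.69 [111. 350. 133. 384.] rgb [ 33.  61. 115.] top 76.9 rect [ 433.5 -260.6] [11. 18.] 85.2 circ [ 433.  -263.2] 9.3
oil_dropper 0.55 [174.   2. 260.  58.] rgb [201. 189. 166.] top 13.1 rect [559.3 130.2] [82. 55.] 5.0 circ [558.9 130. ] 48.7
oil_dropper 0.33 [108. 266. 141. 293.] rgb [84. 90. 67.] top 31.8 rect [490.2 -88.6] [214.  31.] 49.4 circ [487.2 -86.1] 107.2
shift [ -47.1 -165.    31.7] turn -0.229 h0 1.571 j1 -0.15 j6 1.43 ->j6 1.2 t 7.75
```

View pics/w3.png

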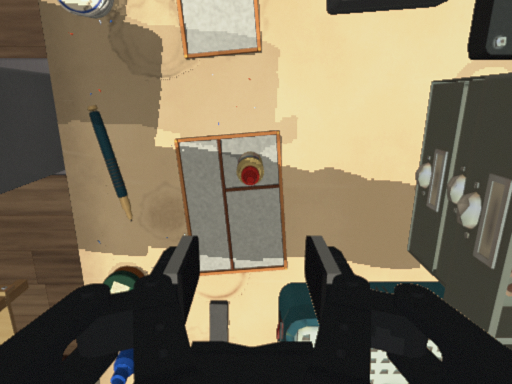

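```bash
python3 - <<'E'
from h import *
d=np.load("/tmp/w3.npz");c=d["c"];im=d["im"].astype(int)
q=c[90:230,80:145].reshape(-1,3);q=q[np.isfinite(q[:,0])]
print(np.median(q,0))
t=q[q[:,2]>7]
r=cv2.minAreaRect(t[:,:2].astype(np.float32));print(len(t),r,np.percentile(t[:,2],[50,95]))
m=t[:,:2].mean(0);u,s,v=np.linalg.svd(t[:,:2]-m,full_matrices=False);pr=(t[:,:2]-m)@v[0];print("axis",v[0],m,m+v[0]*(pr.min()+pr.max())/2,pr.max()-pr.min())
q=c[np.isfinite(c[...,0])];q=q[(q[:,2]>10.5)&(q[:,2]<16)&(abs(q[:,0]-572)<80)&(q[:,1]<40)&(q[:,1]>-170)]
for k in range(2):
  y=q[:,1];x=q[:,0]
  for nm,mm,ax in [("near",(abs(x-(513-0.08*(y+68)))<8)&(abs(y+68)<75),0),("far",(abs(x-(628.7-0.08*(y+68)))<8)&(abs(y+68)<75),0),("left",(abs(y-(17+.08*(x-572)))<8)&(abs(x-572)<50),1),("right",(abs(y-(-154+.08*(x-572)))<8)&(abs(x-572)<50),1)]:
    s=q[mm];f=np.polyfit(s[:,1-ax],s[:,ax],1);print(nm,len(s),f[0].round(4),np.polyval(f,[-68,572][ax]).round(1),np.median(s[:,2]).round(1))
  break
E
```

```text
[429.7380718  -10.62527559   3.98511461]
1192 ((429.6435852050781, -17.363250732421875), (13.088375091552734, 139.6268310546875), 11.56890869140625) [11.84114387 13.94863921]
axis [ 0.21228029 -0.97720882] [429.13290293  -9.93596929] [430.69665599 -17.1345336 ] 139.63985968961785
near 325 -0.0804 513.1 12.8
far 417 -0.0821 628.9 12.8
left 351 0.0744 17.4 12.8
right 269 0.0808 -152.9 12.8
```

```bash
python3 - <<'E'
from h import *
go(430,-17,100,1.783)
E
python3 -m pendant '[[0,-45,0,-0.1],[-4,-90,30,-0.21],[-4,-130,70,-0.21],[-4,-155,110,-0.21],[-4,-161,145,-0.21],[-4,-161,163,-0.21],[-4,-161,163,-0.21],[-4,-161,163,-0.21]]' 34
python3 - <<'E'
from h import *
go(430,-17,28,1.783)
E
```

```text
shift [  -4.  -162.7  161.7] turn -0.212 h0 1.571 j1 -0.15 j6 1.43 ->j6 1.32 t 7.75
time_s: 8.55
tcp_pos: [429.2, -16.7, 96.3]
tool_rot: [0.629, 0.777, -0.0, -0.0]
force: [0.1, -1.2, 0.2]
opening: 0.397
gripper_force: 0.0
shift [-0.5  0.8 68.3] turn -0.002 h0 1.781 j1 -0.21 j6 1.15 ->j6 1.32 t 8.55
```

```bash
python3 -m pendant '[[0,1,30,0],[0,1,55,0],[0,1,66,0],[0,1,69,0],[0,1,69,0],[0,1,69,0],[0,1,69,0]]' 34
python3 -m pendant '[[0,0,0,0],[0,0,0,0],[0,0,0,0],[0,0,0,0],[0,0,0,0]]' 0 35
python3 -m pendant '[[0,0,-20,0],[0,0,-50,0],[0,0,-50,0],[0,0,-50,0]]'
python3 - <<'E'
from h import *
go(537.1,-70.6,78,1.651)
E
```

```text
time_s: 9.25
tcp_pos: [431.1, -16.7, 28.2]
tool_rot: [0.629, 0.777, 0.0, 0.001]
force: [-0.5, 0.4, 0.5]
opening: 0.4
gripper_force: 0.0
time_s: 9.75
tcp_pos: [430.6, -16.6, 27.9]
tool_rot: [0.629, 0.777, 0.0, 0.0]
force: [-1.2, 1.0, 7.9]
opening: 0.126
gripper_force: 35.3
time_s: 10.15
tcp_pos: [430.7, -16.6, 77.8]
tool_rot: [0.629, 0.777, 0.0, 0.001]
force: [-0.6, 0.7, -1.2]
opening: 0.131
gripper_force: 34.5
shift [-75.   92.8  -0. ] turn 0.13 h0 1.781 j1 -0.21 j6 1.15 ->j6 1.36 t 10.15
```

```bash
python3 -m pendant '[[-30,37,0,0.06],[-60,74,0,0.13],[-75,93,0,0.13],[-75,93,15,0.13],[-75,93,30,0.13],[-75,93,38,0.13],[-75,93,40,0.13],[-75,93,40,0.13],[-75,93,40,0.13]]'
python3 - <<'E'
from h import *
go(537.1,-70.6,37.5,1.651)
E
```

```text
time_s: 11.05
tcp_pos: [537.1, -70.5, 37.7]
tool_rot: [0.678, 0.735, 0.0, 0.0]
force: [-0.1, -0.0, 0.4]
opening: 0.135
gripper_force: 34.5
shift [-0.1  0.   0.2] turn -0.0 h0 1.651 j1 -0.27 j6 1.23 ->j6 1.36 t 11.05
```

```bash
python3 -m pendant '[[0,0,0,0],[0,0,0,0],[0,0,0,0]]' 24
python3 -m pendant '[[0,0,-20,0],[0,0,-60,0],[0,0,-100,0],[0,0,-145,0],[0,0,-190,0],[0,0,-210,0],[0,0,-210,0]]' 75
python3 - <<'E'
from h import *
st,p,c=look(["glass_cutter","flux_pot"],"w4")
go(430.5,-173,200,1.571)
E
```

```text
time_s: 11.35
tcp_pos: [537.0, -70.5, 37.7]
tool_rot: [0.678, 0.735, 0.0, 0.0]
force: [0.8, 0.1, -0.5]
opening: 0.283
gripper_force: 0.0
time_s: 12.05
tcp_pos: [538.5, -70.9, 250.9]
tool_rot: [0.678, 0.735, 0.001, 0.003]
force: [0.1, 0.1, 0.8]
opening: 0.878
gripper_force: 0.0
glass_cutter 0.59 [245.  98. 257. 221.] rgb [59. 69. 63.] top 19.9 rect [537.3 -69.2] [ 11. 136.] 4.7 circ [537.1 -69.2] 68.0
flux_pot 0.71 [130. 217. 173. 256.] rgb [85. 96. 73.] top 32.0 rect [ 465.9 -133.2] [150.  50.] 47.8 circ [ 455.  -123.3] 75.5
shift [ -93.9 -113.6   46.5] turn 0.08 h0 1.651 j1 -0.27 j6 1.23 ->j6 1.19 t 12.2
```

View pics/w4.png

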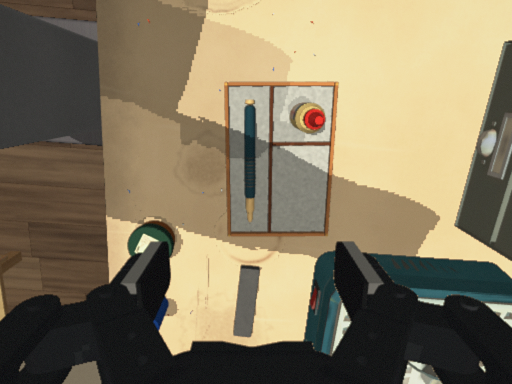

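```bash
cat >> h.py <<'E'
def topcirc(c,x,y,r,z0,z1):
    q=c[np.isfinite(c[...,0])];q=q[(np.hypot(q[:,0]-x,q[:,1]-y)<r)&(q[:,2]>z0)&(q[:,2]<z1)]
    h=cv2.convexHull(q[:,:2].astype(np.float32))[:,0]
    (cx,cy),rr=cv2.minEnclosingCircle(h);A=np.c_[h,np.ones(len(h))];s=np.linalg.lstsq(A,(h**2).sum(1),rcond=None)[0]
    print("circ",len(q),round(cx,1),round(cy,1),round(rr,1),"lsq",(s[:2]/2).round(1),"r",round(np.sqrt(s[2]+(s[:2]/2)@(s[:2]/2)),1),"z",np.percentile(q[:,2],[50,95]).round(1))
E
python3 - <<'E'
from h import *
for n in ["w1","w3","w4"]: topcirc(np.load(f"/tmp/{n}.npz")["c"],430,-174,40,26,36)
E
python3 -m pendant '[[-35,-45,10,0],[-70,-85,30,0],[-97,-112,50,0],[-103,-112,80,0],[-103,-112,120,0],[-103,-112,140,0],[-103,-112,150,0],[-103,-112,150,0]]' 78
python3 - <<'E'
from h import *
go(431,-174,33,1.651)
E
```

```text
circ 1800 430.7 -173.2 25.9 lsq [ 430.7 -174. ] r 24.9 z [30.8 32.1]
circ 474 429.9 -157.1 20.6 lsq [ 430.2 -160.9] r 16.7 z [30.7 32. ]
circ 803 431.0 -172.2 25.9 lsq [ 431.1 -172.1] r 25.5 z [30.7 31.9]
time_s: 13.0
tcp_pos: [432.1, -181.3, 95.7]
tool_rot: [0.678, 0.735, -0.0, -0.002]
force: [-0.2, -0.3, 0.2]
opening: 0.907
gripper_force: 0.0
shift [ 7.2 -0.3 62.7] turn -0.0 h0 1.651 j1 -0.55 j6 0.94 ->j6 1.11 t 13.0
```

```bash
python3 -m pendant '[[9,0,0,0],[9,0,30,0],[9,0,52,0],[9,0,60,0],[9,0,63,0],[9,0,63,0],[9,0,63,0]]' 78
python3 -m pendant '[[0,0,0,0],[0,0,0,0],[0,0,0,0],[0,0,0,0],[0,0,0,0]]' 0 45
python3 -m pendant '[[0,0,-20,0],[0,0,-60,0],[0,0,-100,0],[0,0,-150,0],[0,0,-190,0],[0,0,-190,0],[0,0,-190,0]]'
python3 - <<'E'
from h import *
go(570,90,225,1.656)
E
```

```text
time_s: 13.7
tcp_pos: [433.4, -173.4, 35.3]
tool_rot: [0.678, 0.735, 0.0, 0.001]
force: [-1.0, -0.0, -0.6]
opening: 0.911
gripper_force: 0.0
time_s: 14.2
tcp_pos: [433.1, -173.4, 35.2]
tool_rot: [0.678, 0.735, 0.0, 0.001]
force: [-2.2, 1.6, 11.6]
opening: 0.593
gripper_force: 44.7
time_s: 14.9
tcp_pos: [433.0, -173.3, 225.1]
tool_rot: [0.678, 0.735, 0.0, 0.001]
force: [0.1, 0.2, -1.0]
opening: 0.592
gripper_force: 47.5
shift [251.6 157.6   0. ] turn -0.005 h0 1.651 j1 -0.54 j6 0.95 ->j6 1.64 t 14.9
```

```bash
python3 -m pendant '[[35,20,0,0],[75,45,0,0],[118,70,0,0],[160,95,0,0],[200,118,0,0],[240,140,0,0],[270,155,0,0],[288,160,0,0],[291,160,0,0],[291,160,0,0]]'
python3 - <<'E'
from h import *
st,p,c=look(["solder_spool","layout_block"],"w5")
q=c[np.isfinite(c[...,0])];q=q[(q[:,2]>10.5)&(q[:,2]<16)]
y=q[:,1];x=q[:,0];a=0.085
for nm,mm,ax in [("near",(abs(x-(517-a*(y-184)))<8)&(abs(y-184)<70),0),("far",(abs(x-(595-a*(y-184)))<8)&(abs(y-184)<70),0),("left",(abs(y-(262+a*(x-556)))<8)&(abs(x-556)<32),1),("right",(abs(y-(106+a*(x-556)))<8)&(abs(x-556)<32),1)]:
    s=q[mm]
    if len(s)<9: print(nm,len(s));continue
    f=np.polyfit(s[:,1-ax],s[:,ax],1);print(nm,len(s),f[0].round(4),np.polyval(f,[184,556][ax]).round(1),np.median(s[:,2]).round(1),"span",s[:,1-ax].min(),s[:,1-ax].max())
topcirc(c,432,161,40,30,40)
go(559.3,145,225,1.656)
E
```

```text
time_s: 15.9
tcp_pos: [567.9, 129.8, 222.7]
tool_rot: [0.678, 0.735, -0.001, -0.001]
force: [-0.2, -0.4, -0.6]
opening: 0.587
gripper_force: 47.5
solder_spool 0.94 [ 77. 103. 144. 162.] rgb [155. 152. 142.] top 36.7 rect [429.7 160. ] [53. 52.] 84.4 circ [430.9 159.1] 27.7
layout_block 0.65 [ 84.   0. 137.  19.] rgb [198. 177. 128.] top 25.6 rect [422.1 267.4] [22.  9.] 6.4 circ [421.6 271.4] 10.8
near 650 -0.0908 515.8 12.7 span 114.27217035134241 253.64001915007714
far 616 -0.0896 593.5 12.8 span 114.47421179146221 253.8860828191226
left 366 0.0781 260.6 12.8 span 524.3036317270082 587.8983969059566
right 242 0.0804 105.1 12.8 span 524.044030043521 587.9638112288318
circ 2487 430.9 159.1 27.7 lsq [430.5 159.5] r 26.5 z [35.4 36.7]
shift [17.  -7.8 -1.2] turn -0.006 h0 1.65 j1 0.1 j6 1.59 ->j6 1.74 t 16.05
```

View pics/w5.png

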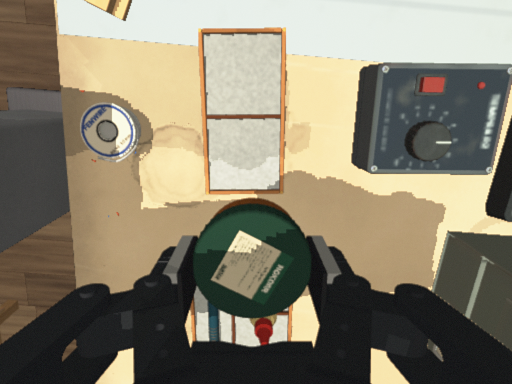

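```bash
python3 -m pendant '[[15,-9,0,-0.006],[15,-9,40,-0.006],[15,-9,80,-0.006],[15,-9,120,-0.006],[15,-9,150,-0.006],[15,-9,168,-0.006],[15,-9,176,-0.006],[15,-9,178,-0.006],[15,-9,178,-0.006],[15,-9,178,-0.006]]'
python3 - <<'E'
from h import *
go(558,143,41.5,1.656)
E
```

```text
time_s: 17.05
tcp_pos: [559.6, 144.1, 47.6]
tool_rot: [0.676, 0.737, 0.001, 0.001]
force: [-0.6, 0.9, -0.7]
opening: 0.589
gripper_force: 47.5
shift [-0.9 -1.7  6. ] turn 0.001 h0 1.657 j1 0.13 j6 1.61 ->j6 1.74 t 17.05
```

```bash
python3 -m pendant '[[-1,-2,2,0],[-1,-2,4,0],[-1,-2,5,0],[-1,-2,5,0]]'
python3 -m pendant '[[0,0,0,0],[0,0,0,0],[0,0,0,0]]' 68
python3 -m pendant '[[0,0,-20,0],[0,0,-60,0],[0,0,-100,0],[0,0,-140,0],[0,0,-160,0],[0,0,-160,0]]' 78
python3 - <<'E'
from h import *
st,p,c=look(["flux_pot"],"w6")
topcirc(c,558,144,36,28,45)
go(430.7,159.3,120,1.656)
E
```

```text
time_s: 17.45
tcp_pos: [556.8, 142.8, 41.4]
tool_rot: [0.676, 0.737, -0.0, 0.0]
force: [-0.3, 0.4, 1.1]
opening: 0.588
gripper_force: 47.6
time_s: 17.75
tcp_pos: [556.9, 142.8, 41.3]
tool_rot: [0.676, 0.737, 0.0, 0.0]
force: [1.1, 0.3, -0.3]
opening: 0.796
gripper_force: 0.0
time_s: 18.35
tcp_pos: [558.7, 143.1, 204.7]
tool_rot: [0.676, 0.737, 0.002, 0.002]
force: [0.4, -0.1, -0.1]
opening: 0.914
gripper_force: 0.0
flux_pot 0.8 [226. 148. 275. 205.] rgb [ 95. 112.  87.] top 38.0 rect [557.9 144.6] [49. 50.] 3.7 circ [557.1 143.9] 25.7
flux_pot 0.67 [ 74. 117. 147. 179.] rgb [155. 152. 142.] top 36.7 rect [430.4 160.4] [52. 52.] 79.6 circ [430.8 159.4] 27.4
circ 2449 557.2 143.8 25.9 lsq [557.1 143.8] r 25.6 z [36.8 38. ]
shift [  27.3 -124.3   81.2] turn 0.001 h0 1.657 j1 0.12 j6 1.61 ->j6 1.84 t 18.45
```

```bash
python3 -m pendant '[[8,-40,0,0],[18,-85,20,0],[27,-120,50,0],[28,-125,80,0],[28,-125,110,0],[28,-125,118,0],[28,-125,118,0],[28,-125,118,0]]' 78
python3 - <<'E'
from h import *
go(430.7,159.7,34,1.656)
E
```

```text
time_s: 19.25
tcp_pos: [430.4, 160.0, 83.7]
tool_rot: [0.676, 0.737, 0.0, 0.0]
force: [-0.2, -0.1, -0.6]
opening: 0.917
gripper_force: 0.0
shift [-0.3  0.3 49.7] turn 0.001 h0 1.657 j1 0.2 j6 1.68 ->j6 1.84 t 19.25
```

```bash
python3 -m pendant '[[0,0,20,0],[0,0,40,0],[0,0,48,0],[0,0,50,0],[0,0,50,0],[0,0,50,0]]' 78
python3 -m pendant '[[0,0,0,0],[0,0,0,0],[0,0,0,0],[0,0,0,0],[0,0,0,0]]' 0 80
python3 -m pendant '[[0,0,-20,0],[0,0,-60,0],[0,0,-100,0],[0,0,-140,0],[0,0,-140,0],[0,0,-140,0]]'
python3 - <<'E'
from h import *
go(551.3,221.7,174,1.656)
E
```

```text
time_s: 19.85
tcp_pos: [430.6, 160.1, 34.2]
tool_rot: [0.676, 0.737, 0.001, 0.0]
force: [-1.0, 0.1, 0.1]
opening: 0.915
gripper_force: 0.0
time_s: 20.35
tcp_pos: [430.2, 160.0, 34.2]
tool_rot: [0.676, 0.737, 0.0, 0.0]
force: [-2.3, -0.8, 13.7]
opening: 0.583
gripper_force: 80.7
time_s: 20.95
tcp_pos: [430.0, 160.0, 173.6]
tool_rot: [0.676, 0.737, 0.001, 0.0]
force: [-0.7, -0.5, -4.4]
opening: 0.58
gripper_force: 85.8
shift [ 51.  126.1  -0.3] turn 0.001 h0 1.657 j1 0.2 j6 1.68 ->j6 1.87 t 20.95
```

```bash
python3 -m pendant '[[17,42,0,0],[34,84,0,0],[47,116,0,0],[51,126,20,0],[51,126,60,0],[51,126,95,0],[51,126,115,0],[51,126,122,0],[51,126,122,0],[51,126,122,0]]'
python3 - <<'E'
from h import *
go(551.3,221.7,40.7,1.656)
E
```

```text
time_s: 21.95
tcp_pos: [551.3, 221.7, 51.6]
tool_rot: [0.676, 0.737, 0.0, 0.0]
force: [0.0, -0.3, -3.6]
opening: 0.585
gripper_force: 85.3
shift [ 0.  -0.  10.9] turn 0.001 h0 1.657 j1 0.26 j6 1.74 ->j6 1.87 t 21.95
```

```bash
python3 -m pendant '[[0,0,5,0],[0,0,9,0],[0,0,11,0],[0,0,11,0],[0,0,11,0]]'
python3 -m pendant '[[0,0,0,0],[0,0,0,0],[0,0,0,0]]' 68
python3 -m pendant '[[0,0,-20,0],[0,0,-60,0],[0,0,-110,0],[-20,-40,-155,0],[-40,-80,-180,0],[-40,-100,-200,0],[-40,-100,-200,0]]' 60
python3 - <<'E'
from h import *
st,p,c=look(["solder_spool","layout_block"],"w7")
topcirc(c,551,221,36,34,50)
q=c[np.isfinite(c[...,0])];q=q[(np.hypot(q[:,0]-432,q[:,1]-310)<75)&(q[:,2]>20)&(q[:,2]<32)]
print(cv2.minAreaRect(q[:,:2].astype(np.float32)),np.median(q[:,2]))
go(432,310,100,1.98)
E
```

```text
time_s: 22.45
tcp_pos: [551.1, 221.6, 40.5]
tool_rot: [0.676, 0.737, 0.0, 0.0]
force: [0.3, 0.1, -4.6]
opening: 0.584
gripper_force: 85.6
time_s: 22.75
tcp_pos: [551.4, 221.7, 40.7]
tool_rot: [0.676, 0.737, 0.0, 0.0]
force: [-0.5, 0.2, 0.3]
opening: 0.794
gripper_force: 0.0
time_s: 23.45
tcp_pos: [453.4, 172.7, 244.1]
tool_rot: [0.676, 0.737, 0.002, 0.001]
force: [1.0, -0.2, -0.4]
opening: 0.703
gripper_force: 0.0
solder_spool 0.55 [319. 102. 386. 158.] rgb [215. 218. 215.] top 42.8 rect [551.1 221.7] [52. 51.] 81.8 circ [552.1 220.5] 27.8
layout_block 0.9 [211.   0. 282.  80.] rgb [230. 199. 137.] top 26.1 rect [428.6 302.6] [73. 28.] 68.7 circ [431.2 301.7] 38.0
circ 2267 552.1 220.5 27.8 lsq [552.4 221.4] r 26.5 z [41.4 42.9]
((428.4769592285156, 302.65411376953125), (73.18150329589844, 28.21213722229004), 68.6950454711914) 24.934795350697698
shift [138.2 -11.8 140.4] turn -0.323 h0 1.657 j1 0.21 j6 1.7 ->j6 1.78 t 23.6
```

View pics/w7.png

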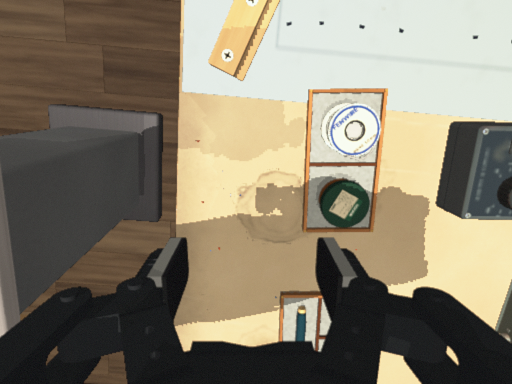

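```bash
python3 -m pendant '[[20,-16,0,0.14],[40,-32,0,0.28],[61,-48,0,0.42],[61,-48,0,0.457],[61,-48,0,0.457],[61,-48,0,0.457]]' 60
python3 - <<'E'
from h import *
st,p,c=look(["layout_block"],"w8")
q=c[np.isfinite(c[...,0])];q=q[(np.hypot(q[:,0]-432,q[:,1]-310)<75)]
for lo,hi in [(22,30),(8,30)]:
    s=q[(q[:,2]>lo)&(q[:,2]<hi)];print(lo,cv2.minAreaRect(s[:,:2].astype(np.float32)),np.median(s[:,2]))
go(432,310,100,1.2)
E
```

```text
time_s: 24.2
tcp_pos: [402.2, 229.9, 239.5]
tool_rot: [0.825, 0.565, -0.001, -0.0]
force: [0.2, -0.4, -0.2]
opening: 0.704
gripper_force: 0.0
layout_block 0.56 [234.  37. 276. 129.] rgb [240. 214. 150.] top 26.1 rect [430.7 308.2] [85. 28.] 68.7 circ [430.8 308.4] 44.3
22 ((430.7148132324219, 308.1798400878906), (84.87081909179688, 27.986513137817383), 68.67560577392578) 24.936230267601502
8 ((442.60614013671875, 303.6031494140625), (85.41027069091797, 53.559139251708984), 67.96456146240234) 24.629930128188846
shift [ 85.8  -1.3 139.7] turn 0.0 h0 1.2 j1 0.36 j6 2.3 ->j6 2.56 t 24.3
```

View pics/w8.png

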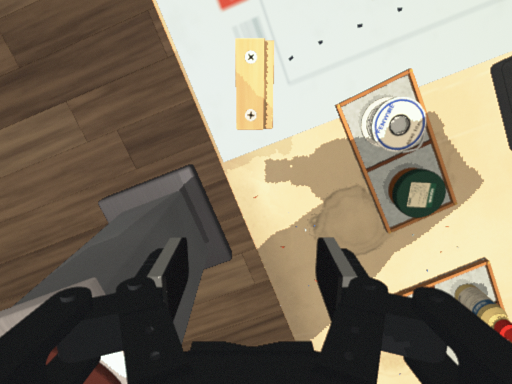

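```bash
python3 - <<'E'
from h import *
c=np.load("/tmp/w8.npz")["c"]
q=c[np.isfinite(c[...,0])]-[430.7,308.2,0]
a=np.radians(68.68);u=q[:,0]*np.cos(a)+q[:,1]*np.sin(a);v=q[:,0]*np.sin(a)-q[:,1]*np.cos(a)
for lo in range(-30,36,2):
    m=(abs(u)<35)&(v>=lo)&(v<lo+2);print(lo+1,m.sum(),np.percentile(q[m,2],[5,50,95]).round(1))
E
```

```text
-29 135 [3.8 5.  6.3]
-27 136 [3.9 5.  6.2]
-25 134 [3.7 5.1 6.3]
-23 140 [3.5 5.  6.2]
-21 135 [3.8 5.  6.2]
-19 139 [3.7 5.1 6.3]
-17 131 [3.9 5.1 6.3]
-15 75 [3.9 5.  6.2]
-13 148 [23.5 24.8 25.9]
-11 155 [23.8 24.8 26.1]
-9 158 [23.5 24.8 25.9]
-7 157 [23.8 25.  26.2]
-5 170 [23.7 25.  26.1]
-3 149 [23.6 25.  26.2]
-1 148 [23.5 25.  26.1]
1 148 [23.8 24.9 26.3]
3 148 [23.9 25.1 26.4]
5 149 [23.8 25.  26.1]
7 150 [23.8 24.9 26.1]
9 150 [23.6 24.9 26.1]
11 150 [23.7 24.9 26.3]
13 149 [23.6 24.8 26.3]
15 118 [11.9 13.  14.1]
17 146 [11.7 12.9 13.8]
19 140 [11.8 12.9 14.4]
21 145 [11.9 12.9 14. ]
23 140 [11.4 12.9 14.1]
25 110 [4.  5.3 6.7]
27 134 [3.7 5.3 6.6]
29 136 [4.  5.1 6.4]
31 138 [3.5 5.1 6.4]
33 136 [3.7 5.1 6.3]
35 136 [3.9 5.1 6.3]
```

```bash
python3 -m pendant '[[40,-1,0,0],[75,-2,20,0],[84,-2,60,0],[84,-2,100,0],[84,-2,140,0],[84,-2,165,0],[84,-2,175,0],[84,-2,175,0],[84,-2,175,0]]' 60
python3 - <<'E'
from h import *
go(430.7,308.2,38,1.199)
E
```

```text
time_s: 25.2
tcp_pos: [431.3, 309.1, 66.3]
tool_rot: [0.825, 0.564, 0.001, 0.0]
force: [0.2, -0.1, 0.9]
opening: 0.703
gripper_force: 0.0
shift [-1.  -0.3 28.3] turn 0.001 h0 1.2 j1 0.48 j6 2.43 ->j6 2.56 t 25.2
```

```bash
python3 -m pendant '[[-1,0,15,0],[-1,0,25,0],[-1,0,28,0],[-1,0,28,0],[-1,0,28,0]]' 60
python3 -m pendant '[[0,0,0,0],[0,0,0,0],[0,0,0,0],[0,0,0,0],[0,0,0,0]]' 0 50
python3 -m pendant '[[0,0,-20,0],[0,0,-60,0],[0,0,-100,0],[0,0,-140,0],[0,0,-160,0],[0,0,-160,0]]'
python3 - <<'E'
from h import *
go(540,0,200,1.651)
E
```

```text
time_s: 25.7
tcp_pos: [430.4, 308.1, 37.9]
tool_rot: [0.825, 0.565, 0.0, 0.0]
force: [-0.3, 0.0, -0.5]
opening: 0.698
gripper_force: 0.0
time_s: 26.2
tcp_pos: [430.9, 308.1, 38.6]
tool_rot: [0.825, 0.565, 0.001, 0.0]
force: [-2.1, -2.3, 12.1]
opening: 0.384
gripper_force: 45.1
time_s: 26.8
tcp_pos: [431.6, 308.8, 200.6]
tool_rot: [0.825, 0.565, 0.003, 0.0]
force: [-0.5, 0.8, -0.6]
opening: 0.317
gripper_force: 45.9
shift [-248.5  212.9    0.3] turn -0.451 h0 1.2 j1 0.48 j6 2.42 ->j6 1.49 t 26.8
```

```bash
python3 -m pendant '[[-36,30,0,-0.05],[-74,62,0,-0.1],[-112,94,0,-0.15],[-150,126,0,-0.2],[-188,160,0,-0.26],[-220,188,0,-0.32],[-240,206,0,-0.38],[-248,213,0,-0.44],[-248,213,0,-0.451],[-248,213,0,-0.451]]'
python3 - <<'E'
from h import *
st,p,c=look(["layout_block"],"w9")
p=snapshot("side");save(p,"side9")
go(597,-97,200,1.651)
print(state()["opening"])
a=cv2.imread("pics/w9.png");b=cv2.imread("pics/side9.png")[120:290,160:360]
cv2.imwrite("pics/c9.png",np.hstack([cv2.resize(a[150:384,130:382],(400,371)),cv2.resize(b,(400,371))]))
E
```

```text
time_s: 27.8
tcp_pos: [537.9, -0.1, 196.4]
tool_rot: [0.679, 0.734, -0.0, -0.001]
force: [-0.1, 0.7, -0.2]
opening: 0.323
gripper_force: 46.0
layout_block 0.96 [213. 154. 294. 334.] rgb [161. 128.  87.] top 182.0 rect [ 5.381e+02 -2.000e-01] [28. 85.] 4.5 circ [5.38e+02 4.00e-01] 44.0
shift [-101.9   50.9   -3. ] turn -0.0 h0 1.651 j1 -0.13 j6 1.36 ->j6 1.33 t 27.95
0.3251878190632512
```

View pics/c9.png

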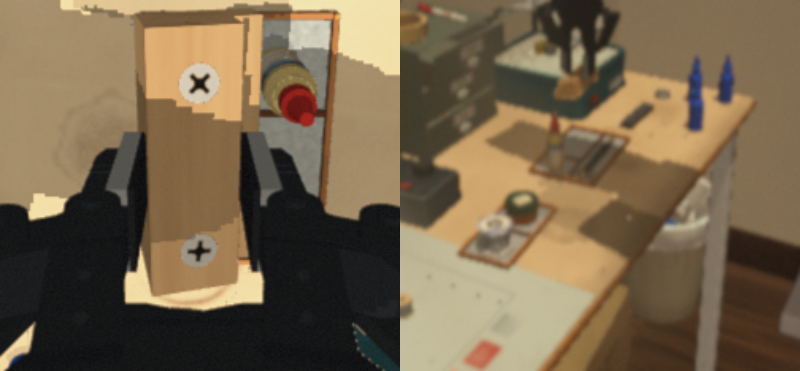

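```bash
python3 - <<'E'
from h import *
for n in ["w3","w4","w1"]:
    c=np.load(f"/tmp/{n}.npz")["c"];q=c[np.isfinite(c[...,0])];q=q[(q[:,2]>40)&(q[:,2]<170)&(q[:,0]>540)&(q[:,1]<-100)&(q[:,1]>-400)]
    if len(q): print(n,len(q),np.percentile(q,[0.5,50,99.5],axis=0).round())
c=np.load("/tmp/w9.npz")["c"];q=c[np.isfinite(c[...,0])];q=q[(abs(q[:,0]-538)<14)&(abs(q[:,1])<42)&(q[:,2]>170)&(q[:,2]<190)]
print(np.linalg.lstsq(np.c_[q[:,:2],np.ones(len(q))],q[:,2],rcond=None)[0])
go(592.4,-97.8,196.4,1.651)
E
```

```text
w3 4076 [[ 627. -263.   40.]
 [ 750. -174.   79.]
 [ 823. -100.  169.]]
w4 6889 [[ 627. -272.   40.]
 [ 744. -174.   74.]
 [ 837. -101.  169.]]
w1 6186 [[ 626. -375.   40.]
 [ 631. -302.   61.]
 [ 648. -185.   83.]]
[-2.00130888e-01 -1.47863120e-02  2.86891520e+02]
shift [-102.4   46.2    0.6] turn -0.0 h0 1.651 j1 -0.13 j6 1.36 ->j6 1.33 t 27.95
```

```bash
python3 -m pendant '[[-35,16,0,0],[-70,32,0,0],[-95,43,0,0],[-102,46,20,0],[-102,46,60,0],[-102,46,95,0],[-102,46,120,0],[-102,46,135,0],[-102,46,139,0],[-102,46,139,0]]'
python3 - <<'E'
from h import *
go(592.4,-97.8,50,1.651);print(state()["force"])
E
```

```text
time_s: 28.95
tcp_pos: [592.4, -97.7, 58.1]
tool_rot: [0.678, 0.735, -0.0, -0.0]
force: [0.0, -1.1, -0.5]
opening: 0.321
gripper_force: 46.0
shift [-0.1 -0.   8.1] turn 0.0 h0 1.651 j1 -0.29 j6 1.21 ->j6 1.33 t 28.95
[ 0.02731622 -1.11061275 -0.49592487]
```

```bash
python3 -m pendant '[[0,0,3,0],[0,0,6,0],[0,0,7,0],[0,0,7,0]]' - 20
python3 -m pendant '[[0,0,1,0],[0,0,2,0],[0,0,2,0]]'
python3 -m pendant '[[0,0,1,0],[0,0,2,0],[0,0,2,0]]'

```

```text
time_s: 29.35
tcp_pos: [593.4, -98.6, 52.8]
tool_rot: [0.678, 0.735, 0.001, 0.001]
force: [-1.5, 0.1, 8.9]
opening: 0.323
gripper_force: 49.1
time_s: 29.65
tcp_pos: [593.3, -98.6, 52.4]
tool_rot: [0.678, 0.735, 0.001, 0.001]
force: [-7.8, 2.4, 27.2]
opening: 0.32
gripper_force: 55.1
time_s: 29.95
tcp_pos: [593.2, -98.6, 52.0]
tool_rot: [0.678, 0.735, 0.001, 0.001]
force: [-16.3, 3.7, 47.1]
opening: 0.321
gripper_force: 61.4
```

```bash
python3 -m pendant '[[0,0,-2,0],[0,0,-4,0],[0,0,-4,0]]'
python3 -m pendant '[[0,0,0,0],[0,0,0,0],[0,0,0,0],[0,0,0,0]]' 42
python3 -m pendant '[[0,0,-20,0],[0,0,-60,0],[0,0,-100,0],[0,0,-140,0],[0,0,-180,0],[40,0,-200,0],[70,0,-200,0],[70,0,-200,0]]'
python3 - <<'E'
from h import *
st,p,c=look(["layout_block"],"w10")
q=c[np.isfinite(c[...,0])];q=q[(np.hypot(q[:,0]-597,q[:,1]+97)<60)&(q[:,2]>25)]
r=cv2.minAreaRect(q[:,:2].astype(np.float32));print(r,np.percentile(q[:,2],[5,50,95]))
print(np.linalg.lstsq(np.c_[q[:,:2]-r[0],np.ones(len(q))],q[:,2],rcond=None)[0])
E
```

```text
time_s: 30.25
tcp_pos: [593.3, -98.7, 52.7]
tool_rot: [0.678, 0.735, 0.0, 0.001]
force: [-2.6, 1.2, 13.0]
opening: 0.318
gripper_force: 50.8
time_s: 30.65
tcp_pos: [592.5, -98.4, 51.1]
tool_rot: [0.678, 0.735, -0.0, -0.0]
force: [-0.2, 0.3, -0.1]
opening: 0.493
gripper_force: 0.0
time_s: 31.45
tcp_pos: [586.9, -25.7, 252.1]
tool_rot: [0.677, 0.736, 0.001, 0.0]
force: [-0.5, 0.3, -0.8]
opening: 0.492
gripper_force: 0.0
layout_block 0.8 [238. 190. 272. 264.] rgb [158. 124.  84.] top 32.0 rect [589.8 -98.4] [28. 85.] 4.1 circ [590.  -98.4] 43.7
layout_block 0.49 [242. 140. 268. 176.] rgb [131.  85.  60.] top 96.7 rect [590.9 -13. ] [8. 7.] 4.5 circ [590.8 -13.2] 4.2
((589.8369750976562, -98.47543334960938), (27.696062088012695, 84.98532104492188), 4.07379674911499) [29.622799   30.95799959 32.09870119]
[ 3.63030703e-03 -3.22696609e-03  3.08987792e+01]
```

View pics/w10.png

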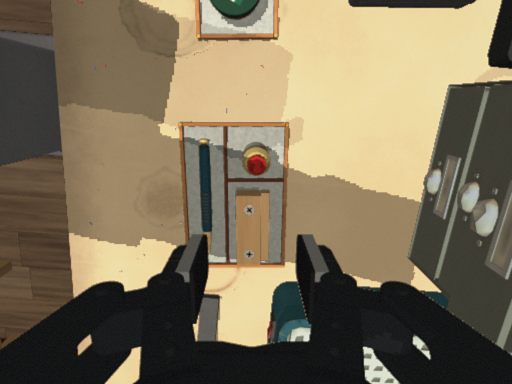

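```bash
python3 -c "
from rig import *
print(sign_off())"
```

```text
the job is handed in; nothing more can be done
None
```

Both kits are made up and the job is handed in at about 31.5 s on the robot's clock: my last camera measurements put all five things in their bays, flat or upright on the floor and released; the sign-off returned no verdict, and I never moved near or re-measured the stone and tin and never identified the grinder head.

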